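# Clamp a specimen carrier in the inclined stand beside the microscope

## Task

Take the specimen carrier with the rectangular base and set it, stub outward, into the rectangular pocket of the inclined clamping stand, pressing it down until you feel it fully home on the pocket floor while the hinged clamp is still open. Then fold the clamp fully down over its base and lock it by turning the wing knob a quarter turn clockwise, so that its wings lie across the clamp bar. Leave the round carrier, dropper bottle, jar and dish where they are.

Things in the scene. Friction and masses are not known exactly. Their poses are not given: they have to be found in the camera images.
- carrier: Specimen carrier to clamp, loose, about 0.14-0.23 kg: aluminium base 64 x 48 x 14 mm (x, y, z) with a grey stub in its middle, 30 mm along x, 22 mm along y, from 14 to 46 mm high. Origin: centre of the underside; z up through the stub. Grip the stub across its 22 mm. Either way round (half a turn) fits the pocket. Starts upright on the bench.
- stand: The fixed white clamping stand that carries the inclined aluminium plate with pocket, clamp and wing knob. Origin on the bench, 82 mm straight below the pocket floor's centre; x level, pointing away from the robot, up the slope. Foot 175 x 115 mm; about 0.12 m high at the plate's upper edge, more with the clamp up.
- nest_floor (a point): Centre of the pocket floor. Its frame is the tilted plate's: z = outward normal, 25 degrees off vertical, leaning towards the robot; x up the slope, away from the robot; y across. A carrier fully home rests on this floor, its origin here, its base 2 mm proud of the plate's face.
- nest_mouth (a point): Centre of the pocket's mouth, in the plate's face, 12 mm above its floor (same tilted axes). Pocket 68 mm (x) by 52 mm (y), 12 mm deep, with a 3 mm chamfer round the mouth. The plate is 100 mm wide and runs from x=-95 to x=+62 mm from here.
- lifter_seat (a point): Middle of the pocket floor, where a 24 mm square lifter pad stands 3 to 8 mm proud at the start (not measured). Held by friction only, it does not spring back and yields under about 6 N. A carrier merely laid in stays high: press it (15 N is enough) until the resistance rises sharply at the solid floor.
- clamp (a joint): Steel clamp frame (rad): 0 = fully down over the carrier's base; starts open at 1.75 to 2.0, standing behind the pocket. A friction hinge (0.12 N m) holds it where left. A U of 6 mm thickness: arms 6 mm wide, centred 18.5 mm either side of the middle (they pass beside the stub), and a cross bar at the free end. When down, its underside is 15.5 mm above the pocket floor.
- clamp_hinge (a point): Middle of the clamp's hinge axis (along y of this tilted frame, same axes as the pocket's), 46 mm up the slope from the pocket's centre and 18.5 mm above its floor. At clamp angle a the cross bar lies from here along (-cos a, 0, sin a), 87 mm away.
- clamp_bar (a point): Middle of the cross bar at the clamp's free end: 10 mm wide, 43 mm long along y; its outer face is 4 mm from here along this moving frame's z. Push on the outer face, from behind and then from above, to fold the clamp down.
- wing (a joint): Turn of the black wing knob (rad), clockwise seen facing the plate: 0 = wings across the slope, clear of the clamp; 1.57 = wings along the slope, one over the clamp's cross bar (locked); stop at 1.66. Starts at 0 to 0.3. Light friction (0.03 N m).
- wing_grip (a point): Middle of the wings, on the knob's axis (z of this frame, the plate's normal), 66 mm down the slope from the pocket's centre, 38 mm above its floor. Wings along y of this frame (turns with the knob): 56 mm tip to tip, 7 mm thick along x (grip across this), from 13 mm below to 12 mm above this point.
- level (a point): Top centre of a fixed round bubble level on the plate, 18 mm across, 14 mm high, beside the wing knob; the wing tips sweep past it with 4 mm to spare, and it rises 2 mm above their lower edge.
- round_carrier: A look-alike carrier, loose, that does not belong in this stand: round base 58 mm across, 14 mm thick, with a round stub 24 mm across to 46 mm high. Origin: centre of the underside. Leave it.
- dropper: White dropper bottle, loose, 40 mm across, 112 mm tall with its nozzle. Origin: centre of the underside.
- jar: Closed specimen jar, loose, 52 mm across, 60 mm tall. Origin: centre of the underside.
- dish: Small open glass dish, loose, 60 mm across, 14 mm tall. Origin: centre of the underside.
There are look-alikes about, which are no part of the job. Leave any yellow look-alike of the carrier alone. Leave any brown look-alike of the stand alone.

How it is judged:
By the outcome, as a careful person would: the job done as asked, in the order asked, and still so for the second after the job is handed in, with the robot touching nothing.
It also fails if it takes over 72 s, if anything falls off the work surface, if the arm or the gripper's body presses on something with over 40 N, if the wrist force passes 120 N, or if a joint passes its speed limit or range.

## Robot

A 7-joint arm with a two-finger parallel gripper is mounted at the origin on the work surface. World frame = base frame: x ahead of the robot, y to its left, z up, the work surface at z = 0. Lengths are in m, angles in rad, forces in N, time in s.
With the tool pointing down it reaches from about 0.425 to 0.975 m from the base axis. Payload 16.7 kg.
Tool frame: the origin (TCP) lies midway between the tips of the shut fingers; the grasp point (between the pads) lies 19 mm behind it (bot.grip_point_offset is the distance from the TCP to the grasp point, in m); z points along the fingers, y is the line along which they close (so a half turn about z gives the same grasp; the last joint's range is limited). The gripper opens to 85 mm and grips with 20 to 120 N. Pads are 22 mm wide; open, the fingers measure 114 mm over their backs; the gripper's body (76 mm by 85 mm) begins 54 mm behind the grasp point. The pads swing forward as they close: fully open they stand 13 mm farther back than shut.
Start: joints at [-1.488, 0.426, 0.074, 1.606, -0.034, 1.111, -0.067], TCP at [0.156, 0.657, 0.231] pointing down, gripper open.
Joint ranges: [-2.85, 2.85], [-0.5, 2.14], [-1.23, 1.37], [0.21, 2.46], [-1.02, 4.16], [0.16, 2.05], [-2.73, 2.73]. Speed limits (rad/s): [1.89, 1.89, 2.39, 2.39, 3.01, 3.01, 3.01].

## Interface

Orientations are given as a rotation vector (axis times angle).
In Python, from plant import telemetry, eyes, bot gives the robot as it stands.
- The arm moves only by the tool apply_moves, never from a script. Its arguments are lists of equal length, an entry for each row: "grip": the finger opening in m, from 0 to 0.0854; "travel": the shift along the tool's x, y, z in m, a list of three; "dr": the turn, a rotation vector about the tool's x, y, z in rad, a list of three. A call has 1 to 10 rows; each row is the pose to reach, as a shift and turn from the pose commanded when the call began, along the tool's axes at that moment; what a row does not reach only later rows make up. A row lasts 1/12 s, in which the tool goes at most 41.7 mm and 7.16 degrees, less where a joint would pass 70% of its speed; a pose out of reach is approached as far as the arm can. A call with a gripper value outside its range is refused whole. The fingers move at their own pace and stop on an object; "newtons" is the grip in N (left out, the last holds). Time passes only in rows, so rows that repeat a pose let the fingers close. It gives the time, the measured TCP pose, the force, the opening and the grip force at its end, in the units of the state.
- telemetry.sense(): the state, without advancing time (a new reading comes with each control period).
- eyes.read_camera(name): name is "scene" or "top" or "wrist"; returns (picture, depth): 420x560x3 uint8, red, green, blue; 420x560 float32, m along the optical axis (not along the pixel's ray), 0 where there is no reading.
- eyes.camera_model(name): a dict with "intrinsics" (3x3 intrinsics, pixels), "distortion" ([k1, k2, p1, p2, k3] as OpenCV has them; the pictures are not rectified), "origin" and "orientation" of the camera in the world; the wrist camera has in their place "mount" (4x4, takes a point from camera to tool coordinates, whose origin is the TCP and whose axes are the flange's). Camera axes: x right, y down, z forward; pixel columns grow to the right and rows downward; lengths in m; the calibration is good to about 2 mm. A picture is of the moment at which its call begins: read the wrist's pose just before it. camera_model takes no time and is no camera call.
- bot.job_done(): hands the job in; it is judged then, once.
Trained networks look in the newest picture that a camera, given by its name, has taken for a name from the list of things; names that differ only in an ending like _2 or _b are one class to them, and where a whole thing is asked for, a point or a joint stands for the part that bears it (a point fixed in the world has none). Each returns a list of dicts, best first, with "confidence" (0 to 1); they miss things now and then, are a little off and sometimes report something else, mostly with a low value. They report only what shows in the picture. A call takes as long as a camera call. They do not tell look-alikes from the thing itself.
- eyes.spot_in(camera, name): "location" ([x, y, z] in m, in the coordinates of the camera as it stood for that picture, good to about 4 mm: the middle of the surface that is visible of it).
- eyes.silhouettes(camera, name): "mask" (420x560 bool, what is visible of it).
- eyes.pinpoint(camera, name): "location" ([x, y, z] in m, in the coordinates of the camera as it stood for that picture, good to about 4 mm: a listed point, or the origin of a listed thing).
The state is a dict: "time_s": time; "joint_pos": joint angles; "joint_velocities": joint speeds; "tau": joint torques, N m; "position": TCP position; "tcp_rot": TCP orientation; "force": force on the tool from outside, world axes, zero at the start; "moment": the same for the moment, N m; "finger_gap": finger opening in m; "grip_force": force on a finger pad.
Only numpy, scipy, OpenCV 4.12 (cv2) and the standard library are available. Lean on these libraries where they do the work, as an engineer would, in place of code of your own. Each camera call takes 0.05 s, during which the arm holds its last target. There are 200 camera calls.

## Working session

There is one attempt and no reset: what is moved stays moved. The work goes in short steps, Python scripts to look and compute and a tool call to move; the robot and the scene stay as the last step left them, time stands still between calls to the robot, and variables do not carry over. Pictures are saved under pics/ and viewed, at most 10 in all, crops included, and the job is handed in when it is done.

Besides the shell and the picture viewer there is one more tool, called after "Request:" as name(argument=value, ...), one argument or row to a line, values as JSON. apply_moves: Moves the arm, as the interface text tells. Its arguments: {"type":"object","properties":{"grip":{"type":"array","items":{"type":"number"}},"travel":{"type":"array","items":{"type":"array","items":{"type":"number"}}},"dr":{"type":"array","items":{"type":"array","items":{"type":"number"}}},"newtons":{"type":"number"}},"required":["grip","travel","dr"]}

```bash
mkdir -p pics
cat > h.py <<'E'
import numpy as np, cv2
from scipy.spatial.transform import Rotation as R
from plant import telemetry, eyes, bot
def T(cam):
    m=eyes.camera_model(cam); M=np.eye(4)
    if 'mount' in m:
        s=telemetry.sense(); M[:3,:3]=R.from_rotvec(s['tcp_rot']).as_matrix(); M[:3,3]=s['position']; return M@np.array(m['mount'])
    o=np.array(m['orientation']); M[:3,:3]=o if o.shape==(3,3) else R.from_rotvec(o).as_matrix(); M[:3,3]=m['origin']; return M
def W(M,p): return M[:3,:3]@np.array(p)+M[:3,3]
def px(cam,p):
    m=eyes.camera_model(cam); return cv2.projectPoints(np.array([p],float),np.zeros(3),np.zeros(3),np.array(m['intrinsics']),np.array(m['distortion'],float))[0].ravel().round()
def save(im,n): cv2.imwrite('pics/'+n,im[:,:,::-1])
def find(cam,names,fn='pinpoint',M=None):
    M=T(cam) if M is None else M
    for n in names:
        for d in getattr(eyes,fn)(cam,n)[:3]:
            print(cam,fn,n,round(d['confidence'],2),W(M,d['location']).round(4),px(cam,d['location']))
E
python3 - <<'E'
from h import *
print(eyes.camera_model('top')); s=telemetry.sense(); print(s)
a,_=eyes.read_camera('top'); save(a,'top0.png')
find('top',['carrier','stand','nest_mouth','wing_grip','clamp_bar','round_carrier'])
b,_=eyes.read_camera('scene'); save(b,'scene0.png')
find('scene',['carrier','stand','nest_mouth','wing_grip','clamp_bar'])
E
```

```text
{'intrinsics': array([[388.23618413,   0.        , 279.48298366],
       [  0.        , 388.23618413, 210.5405081 ],
       [  0.        ,   0.        ,   1.        ]]), 'distortion': array([-0.0093461,  0.       ,  0.       ,  0.       ,  0.       ]), 'origin': array([ 0.41351663, -0.08479217,  0.7946544 ]), 'orientation': array([-2.12225661,  2.15865413, -0.10863294])}
{'time_s': 0.0, 'joint_pos': array([-1.48747413,  0.42676559,  0.07385592,  1.60665071, -0.03410285,
        1.11077043, -0.06707555]), 'joint_velocities': array([ 1.58406504e-03, -4.08903014e-04,  5.24552245e-06, -9.05843765e-05,
        4.18211667e-04, -1.07547495e-03, -4.91086401e-04]), 'tau': array([-2.07583529e-03, -9.49838662e+01,  3.76035690e+00, -4.63555849e+01,
        1.91672595e-02,  9.81140620e-03,  4.24902464e-05]), 'position': array([0.15567391, 0.65636774, 0.23056905]), 'tcp_rot': array([-3.64906909e-01, -3.12027308e+00,  2.09428769e-03]), 'force': array([ 1.08221299, -0.05018912, -0.96689328]), 'moment': array([0.00103742, 0.01397348, 0.00973821]), 'grip_force': 0.0, 'finger_gap': 0.08526058069779459}
[... 712 characters left out ...]
carrier 0.86 [ 0.4957 -0.1234 -0.0039] [309. 221.]
scene pinpoint carrier 0.75 [ 0.2544 -0.2448 -0.0033] [258. 160.]
scene pinpoint carrier 0.63 [ 0.6317 -0.0569  0.0025] [282. 274.]
scene pinpoint stand 0.96 [ 0.3614  0.0767 -0.003 ] [361. 206.]
scene pinpoint stand 0.56 [ 0.6321  0.091  -0.0035] [347. 291.]
scene pinpoint nest_mouth 0.83 [0.3539 0.0698 0.097 ] [364. 174.]
scene pinpoint nest_mouth 0.6 [0.6271 0.0893 0.0935] [351. 262.]
scene pinpoint wing_grip 0.64 [0.2924 0.0372 0.0859] [354. 160.]
scene pinpoint wing_grip 0.6 [0.5588 0.075  0.0898] [350. 237.]
scene pinpoint clamp_bar 0.61 [0.662  0.0987 0.2056] [359. 239.]
scene pinpoint clamp_bar 0.52 [0.3156 0.0533 0.078 ] [359. 169.]
```

View pics/top0.png

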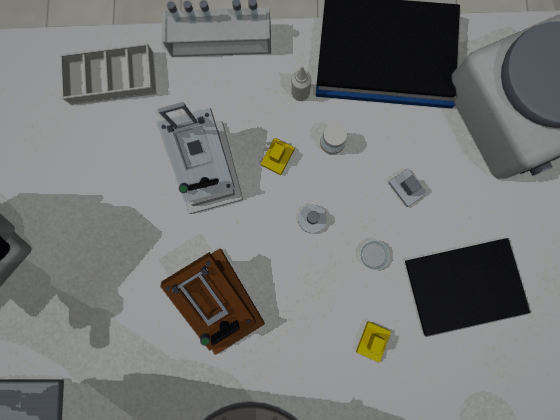

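View pics/scene0.png

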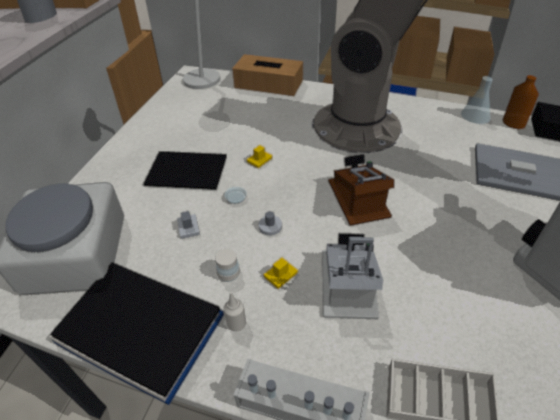

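The carrier candidates are yellow (277,157), yellow (374,341), round (312,218) and grey rectangular (407,187). I choose the grey one at (407,187). The stands are white (203,158), with its clamp standing up, and brown (212,300). I choose the white one. Next, a close crop and the yaw measurements.

```bash
cat >> h.py <<'E'
def cloud(cam,dep,mask,M):
    m=eyes.camera_model(cam); v,u=np.nonzero(mask&(dep>0)); z=dep[v,u]
    n=cv2.undistortPoints(np.c_[u,v].astype(float)[:,None],np.array(m['intrinsics']),np.array(m['distortion'],float))[:,0]
    return np.c_[n*z[:,None],z]@M[:3,:3].T+M[:3,3]
E
python3 - <<'E'
from h import *
a,d=eyes.read_camera('top'); M=T('top')
c=cv2.resize(a[150:225,370:445],None,fx=5,fy=5,interpolation=2); e=cv2.resize(a[95:215,150:250],None,fx=3.125,fy=3.125,interpolation=2)
save(np.hstack([c,e]),'crop.png')
for k in eyes.silhouettes('top','carrier'):
    P=cloud('top',d,k['mask'],M); 
    if len(P)<20: continue
    b=P[P[:,2]>.006]; print(k['confidence'],len(P),np.median(P,0),cv2.minAreaRect(b[:,:2].astype(np.float32)*1000))
    t=P[P[:,2]>.036]; 
    if len(t)>5: print('stub',t.mean(0),cv2.minAreaRect(t[:,:2].astype(np.float32)*1000))
find('top',['clamp_hinge','level','nest_floor','lifter_seat','wing_grip','carrier'])
E
```

```text
0.91 880 [ 0.26130808 -0.23679202  0.01535515] ((256.91650390625, -240.78794860839844), (47.53029251098633, 64.02250671386719), 66.4546890258789)
stub [ 0.25739551 -0.24058209  0.04592356] ((256.5123291015625, -241.5450439453125), (23.04352378845215, 30.396591186523438), 65.58934020996094)
0.78 684 [ 0.62562639 -0.06075795  0.0153946 ] ((630.928466796875, -60.49009704589844), (47.08699417114258, 64.04016876220703), 61.12418746948242)
stub [ 0.63005152 -0.05994061  0.04565898] ((631.300048828125, -59.975318908691406), (22.239412307739258, 30.502662658691406), 61.616859436035156)
0.69 754 [ 0.55469019 -0.31865169  0.01510278] ((559.3836669921875, -323.1603698730469), (64.1279525756836, 47.90497970581055), 33.43631362915039)
stub [ 0.55854682 -0.32188395  0.04554762] ((559.3388061523438, -323.0632629394531), (30.080415725708008, 21.690156936645508), 32.33067321777344)
top pinpoint clamp_hinge 0.83 [0.3893 0.0933 0.1196] [188. 277.]
top pinpoint clamp_hinge 0.81 [0.6619 0.105  0.1194] [184. 125.]
top pinpoint level 0.87 [0.2754 0.074  0.0785] [204. 340.]
top pinpoint level 0.82 [0.5504 0.1154 0.0774] [184. 190.]
top pinpoint nest_floor 0.82 [0.6279 0.0985 0.0813] [193. 149.]
top pinpoint nest_floor 0.77 [0.3533 0.0782 0.0831] [202. 296.]
top pinpoint lifter_seat 0.75 [0.6305 0.0972 0.0832] [193. 148.]
top pinpoint lifter_seat 0.57 [0.3543 0.0723 0.0835] [205. 296.]
top pinpoint wing_grip 0.75 [0.2911 0.0356 0.0922] [224. 332.]
top pinpoint wing_grip 0.59 [0.5548 0.081  0.0941] [200. 186.]
top pinpoint carrier 0.82 [ 0.5615 -0.3224  0.0015] [405. 187.]
top pinpoint carrier 0.79 [ 6.328e-01 -5.390e-02 -5.000e-04] [275. 157.]
top pinpoint carrier 0.62 [ 0.2566 -0.2431 -0.0026] [373. 340.]
```

View pics/crop.png

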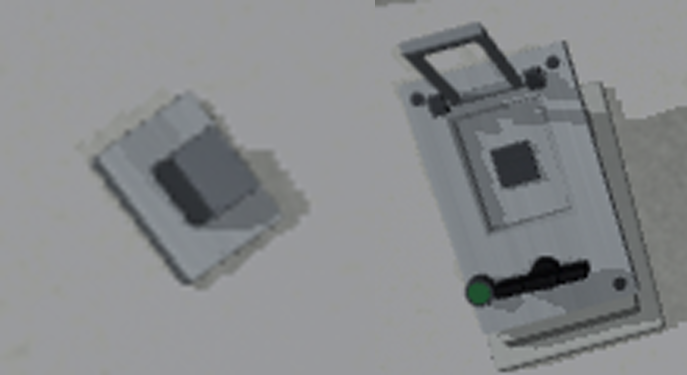

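The crop confirms the grey rectangular carrier with its rectangular stub at (407,187). It also shows the white stand with its clamp up, the pad in the pocket and the wings nearly across the slope. Next, fit the stand pose and plan the reach.

```bash
cat >> h.py <<'E'
c25,s25=np.cos(np.radians(25)),np.sin(np.radians(25))
def plateR(psi): return R.from_euler('z',psi).as_matrix()@np.array([[c25,0,-s25],[0,1,0],[s25,0,c25]])
FL=np.diag([1.,-1,-1])
def rel(p,Rm):
    s=telemetry.sense(); R0=R.from_rotvec(s['tcp_rot']).as_matrix()
    return (R0.T@(np.array(p)-s['position'])).round(4).tolist(), R.from_matrix(R0.T@Rm).as_rotvec().round(4).tolist()
E
python3 - <<'E'
from h import *
from scipy.optimize import least_squares
L={'nest_mouth':[0,0,12],'nest_floor':[0,0,0],'clamp_hinge':[46,0,18.5],'wing_grip':[-66,0,38]}
for cam in ['top','scene']:
    a,d=eyes.read_camera(cam); M=T(cam); O=[];Q=[]
    for n in L:
        for k in eyes.pinpoint(cam,n):
            w=W(M,k['location'])
            if abs(w-[.62,.1,.1]).max()<.12: O.append(w);Q.append(np.array(L[n])/1000);break
    O=np.array(O);Q=np.array(Q)
    f=lambda v:(Q@plateR(v[3]).T+v[:3]-O).ravel()
    r=least_squares(f,[.63,.1,.082,.25],loss='soft_l1',f_scale=.004); print(cam,r.x.round(4),np.abs(r.fun).max())
    for k in eyes.silhouettes(cam,'stand'):
        P=cloud(cam,d,k['mask'],M)
        if abs(np.median(P,0)-[.62,.1,.1]).max()>.1: continue
        q=(P-r.x[:3])@plateR(r.x[3]); f=q[abs(q[:,2]-.012)<.005]; print('plate',len(f),np.median(f,0),cv2.minAreaRect((f[:,:2]*1000).astype(np.float32)))
        print('plate z',np.median(f[:,2]), 'hi pts', np.sum(q[:,2]>.05))
for p,ps in [((.45,.35,.29),.3),((.62,-.1,.29),-1),((.559,-.323,.12),0)]:
    print(p,rel(p,R.from_euler('z',.575).as_matrix()@FL))
E
```

```text
top [0.63   0.0979 0.0842 0.1985] 0.0038840152453477605
scene [0.6342 0.0948 0.084  0.2297] 0.003134139299710237
plate 1175 [-0.00861885 -0.00445498  0.01006957] ((-18.532211303710938, 0.71514892578125), (164.11769104003906, 100.07215881347656), 1.072851300239563)
plate z 0.010069572424936162 hi pts 283
(0.45, 0.35, 0.29) ([-0.3571, -0.2306, -0.0587], [-0.0, 0.0, 2.3338])
(0.62, -0.1, 0.29) ([-0.6263, -0.6293, -0.0587], [-0.0, 0.0, 2.3338])
(0.559, -0.323, 0.12) ([-0.6184, -0.8603, 0.1113], [-0.0, 0.0, 2.3338])
```

Request:
apply_moves(
  grip=[0.085,0.085,0.085,0.085,0.085,0.085,0.085,0.085,0.085,0.085],
  travel=[
    [-0.036,-0.023,-0.006],
    [-0.072,-0.046,-0.012],
    [-0.108,-0.069,-0.018],
    [-0.144,-0.092,-0.024],
    [-0.18,-0.115,-0.03],
    [-0.215,-0.138,-0.036],
    [-0.25,-0.161,-0.042],
    [-0.286,-0.185,-0.048],
    [-0.32,-0.208,-0.054],
    [-0.35,-0.235,-0.06],
  ],
  dr=[
    [0,0,0.12],
    [0,0,0.24],
    [0,0,0.36],
    [0,0,0.48],
    [0,0,0.6],
    [0,0,0.72],
    [0,0,0.84],
    [0,0,0.96],
    [0,0,1.08],
    [0,0,1.2],
  ],
)

```text
time_s: 2.48
position: [0.4378, 0.3535, 0.2904]
tcp_rot: [-2.07, -2.363, -0.001]
force: [1.0, 0.9, 0.4]
finger_gap: 0.0848
grip_force: 0.0
```

Run:
```python
from h import *
s=telemetry.sense();print(s['time_s'],s['position'],s['force'])
for p in [(.60,.0,.29),(.60,-.1,.29),(.559,-.323,.13)]:
    print(p,rel(p,R.from_euler('z',.575).as_matrix()@FL))
```

```text
2.4833 [0.43779657 0.35347992 0.29042933] [1.03327672 0.85555343 0.39987592]
(0.6, 0.0, 0.29) ([-0.3718, 0.1142, 0.0003], [0.0001, -0.0007, 1.1279])
(0.6, -0.1, 0.29) ([-0.4709, 0.1011, 0.0002], [0.0001, -0.0007, 1.1279])
(0.559, -0.323, 0.13) ([-0.6866, 0.031, 0.1601], [0.0001, -0.0007, 1.1279])
```

Request:
apply_moves(
  grip=[0.085,0.085,0.085,0.085,0.085,0.085,0.085,0.085,0.085,0.085],
  travel=[
    [-0.038,0.011,0],
    [-0.076,0.022,0],
    [-0.114,0.033,0],
    [-0.152,0.044,0],
    [-0.19,0.055,0],
    [-0.228,0.066,0],
    [-0.266,0.077,0],
    [-0.304,0.088,0],
    [-0.344,0.09,0],
    [-0.384,0.09,0],
  ],
  dr=[
    [0,0,0.12],
    [0,0,0.24],
    [0,0,0.36],
    [0,0,0.48],
    [0,0,0.6],
    [0,0,0.72],
    [0,0,0.84],
    [0,0,0.96],
    [0,0,1.08],
    [0,0,1.13],
  ],
)

```text
time_s: 3.32
position: [0.579, -0.0147, 0.29]
tcp_rot: [3.014, 0.886, 0.001]
force: [0.1, -0.2, 0.8]
finger_gap: 0.0852
grip_force: 0.0
```

Run:
```python
from h import *
print(rel((.559,-.323,.17),R.from_euler('z',.575).as_matrix()@FL), telemetry.sense()['joint_pos'].round(2))
```

```text
([-0.1837, 0.2484, 0.1201], [0.0005, -0.0002, -0.003]) [-0.75  0.28  0.82  1.79 -0.22  1.17 -0.86]
```

Request:
apply_moves(
  grip=[0.085,0.085,0.085,0.085,0.085,0.085,0.085,0.085,0.085,0.085],
  travel=[
    [-0.022,0.03,0.013],
    [-0.044,0.06,0.026],
    [-0.066,0.09,0.04],
    [-0.088,0.12,0.054],
    [-0.11,0.15,0.07],
    [-0.132,0.18,0.084],
    [-0.154,0.21,0.1],
    [-0.176,0.238,0.115],
    [-0.1837,0.248,0.12],
    [-0.1837,0.248,0.12],
  ],
  dr=[
    [0,0,0],
    [0,0,0],
    [0,0,0],
    [0,0,0],
    [0,0,0],
    [0,0,0],
    [0,0,0],
    [0,0,0],
    [0,0,0],
    [0,0,0],
  ],
)

```text
time_s: 4.15
position: [0.5581, -0.3252, 0.1686]
tcp_rot: [3.013, 0.889, -0.004]
force: [-0.7, -0.2, 0.1]
finger_gap: 0.0849
grip_force: 0.0
```

Run:
```python
from h import *
M=T('wrist'); a,d=eyes.read_camera('wrist'); save(a,'w1.png')
find('wrist',['carrier'],M=M)
for k in eyes.silhouettes('wrist','carrier'):
    P=cloud('wrist',d,k['mask'],M)
    b=P[P[:,2]>.006]; t=P[P[:,2]>.036]; print(k['confidence'],len(P),cv2.minAreaRect(b[:,:2].astype(np.float32)*1000))
    if len(t)>5: print(np.median(t,0),cv2.minAreaRect(t[:,:2].astype(np.float32)*1000))
print(rel((.559,-.323,.017),R.from_euler('z',.575).as_matrix()@FL))
```

```text
wrist pinpoint carrier 0.72 [ 0.564  -0.3213  0.0053] [281. 180.]
0.73 1870 ((466.0804443359375, -255.8209228515625), (38.05464172363281, 139.29298400878906), 66.72732543945312)
0.61 3887 ((561.0072631835938, -323.53045654296875), (64.00634002685547, 47.93140411376953), 33.53559112548828)
[ 0.56222105 -0.32281078  0.04727684] ((560.79052734375, -323.6309509277344), (30.644336700439453, 21.517805099487305), 32.58146286010742)
0.53 148 ((252.52052307128906, -261.05072021484375), (35.59215545654297, 14.368192672729492), 2.163302183151245)
[ 0.26774778 -0.25609428  0.03886408] ((267.23797607421875, -256.3990173339844), (3.4924421310424805, 2.1391172409057617), 43.9489860534668)
([-0.0027, 0.0012, 0.153], [-0.0002, -0.0002, 0.004])
```

View pics/w1.png

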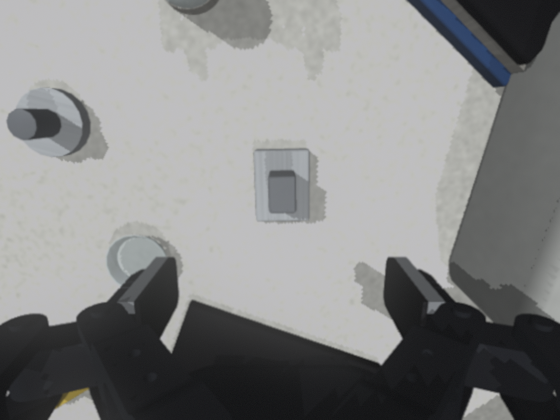

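The picture shows the grey rectangular carrier at (282,185), square to the gripper with nothing between the fingers. Descending now.

Request:
apply_moves(
  grip=[0.085,0.085,0.085,0.085,0.085,0.06,0.03,0.015,0.015,0.015],
  travel=[
    [-0.001,0.001,0.038],
    [-0.002,0.001,0.075],
    [-0.002,0.001,0.11],
    [-0.002,0.001,0.14],
    [-0.002,0.001,0.1505],
    [-0.002,0.001,0.1515],
    [-0.002,0.001,0.1515],
    [-0.002,0.001,0.1515],
    [-0.002,0.001,0.1515],
    [-0.002,0.001,0.1515],
  ],
  dr=[
    [0,0,0],
    [0,0,0],
    [0,0,0],
    [0,0,0],
    [0,0,0],
    [0,0,0],
    [0,0,0],
    [0,0,0],
    [0,0,0],
    [0,0,0],
  ],
  newtons=60,
)

```text
time_s: 5.13
position: [0.5601, -0.3233, 0.0201]
tcp_rot: [3.01, 0.896, 0.003]
force: [-0.0, -0.1, 1.8]
finger_gap: 0.0248
grip_force: 1.3
```

Request:
apply_moves(
  grip=[0.015,0.015,0.015,0.015],
  travel=[
    [0,0,0],
    [0,0,0],
    [0,0,0],
    [0,0,0],
  ],
  dr=[
    [0,0,0],
    [0,0,0],
    [0,0,0],
    [0,0,0],
  ],
)

```text
time_s: 5.47
position: [0.5601, -0.3234, 0.0201]
tcp_rot: [3.01, 0.896, 0.003]
force: [-0.4, 1.5, 11.3]
finger_gap: 0.0212
grip_force: 58.8
```

```bash
cat >> h.py <<'E'
F=np.array([.632,.0955,.082]); PSI=.245
def pl(x,y,z): return F+plateR(PSI)@np.array([x,y,z])
def inpl(p): return plateR(PSI).T@(np.array(p)-F)
E
python3 - <<'E'
from h import *
for q in [(0,-.16,.15),(0,0,.15)]: print(pl(*q),rel(pl(*q),plateR(PSI)@FL))
E
```

```text
[ 0.60930935 -0.07509828  0.21794617] ([0.1773, -0.1806, -0.1978], [-0.0716, 0.4303, 0.3287])
[0.57050034 0.08012369 0.21794617] ([0.2297, -0.3318, -0.198], [-0.0716, 0.4303, 0.3287])
```

Request:
apply_moves(
  grip=[0.015,0.015,0.015,0.015,0.015,0.015,0.015,0.015],
  travel=[
    [0,0,-0.02],
    [0,0,-0.05],
    [0,0,-0.09],
    [0,0,-0.13],
    [0,0,-0.165],
    [0,0,-0.2],
    [0,0,-0.23],
    [0,0,-0.23],
  ],
  dr=[
    [0,0,0],
    [0,0,0],
    [0,0,0],
    [0,0,0],
    [0,0,0],
    [0,0,0],
    [0,0,0],
    [0,0,0],
  ],
)

```text
time_s: 6.13
position: [0.5608, -0.3248, 0.2551]
tcp_rot: [3.007, 0.894, 0.011]
force: [0.4, -1.0, -1.6]
finger_gap: 0.0211
grip_force: 59.7
```

Run:
```python
from h import *
for q in [(0,-.16,.15),(0,0,.15),(0,0,.13)]: print(pl(*q),rel(pl(*q),plateR(PSI)@FL))
```

```text
[ 0.60930935 -0.07509828  0.21794617] ([0.1769, -0.1828, 0.0369], [-0.0672, 0.4261, 0.329])
[0.57050034 0.08012369 0.21794617] ([0.2293, -0.334, 0.0362], [-0.0672, 0.4261, 0.329])
[0.57870029 0.08217386 0.19982001] ([0.2372, -0.3314, 0.0544], [-0.0672, 0.4261, 0.329])
```

Request:
apply_moves(
  grip=[0.015,0.015,0.015,0.015,0.015,0.015,0.015,0.015,0.015,0.015],
  travel=[
    [0.025,-0.026,0.005],
    [0.05,-0.052,0.01],
    [0.075,-0.078,0.015],
    [0.1,-0.104,0.02],
    [0.125,-0.13,0.026],
    [0.15,-0.156,0.032],
    [0.177,-0.183,0.037],
    [0.185,-0.21,0.037],
    [0.194,-0.235,0.037],
    [0.194,-0.235,0.037],
  ],
  dr=[
    [-0.01,0.06,0.05],
    [-0.02,0.12,0.1],
    [-0.03,0.19,0.15],
    [-0.04,0.25,0.2],
    [-0.05,0.32,0.25],
    [-0.06,0.38,0.29],
    [-0.067,0.426,0.329],
    [-0.067,0.426,0.329],
    [-0.067,0.426,0.329],
    [-0.067,0.426,0.329],
  ],
)

```text
time_s: 6.97
position: [0.5914, -0.0146, 0.2109]
tcp_rot: [-2.989, -0.376, -0.649]
force: [1.0, 0.1, -1.2]
finger_gap: 0.0206
grip_force: 59.9
```

Run:
```python
from h import *
s=telemetry.sense(); print(inpl(s['position']),s['joint_pos'].round(2))
M=T('wrist'); a,d=eyes.read_camera('wrist'); save(a,'w2.png')
find('wrist',['nest_mouth','nest_floor','clamp_hinge','wing_grip','clamp_bar','level'],M=M)
for k in eyes.silhouettes('wrist','stand'):
    P=cloud('wrist',d,k['mask'],M); q=(P-F)@plateR(PSI)
    if abs(np.median(q,0)).max()>.1: continue
    f=q[abs(q[:,2]-.012)<.005]; print('plate',len(f),np.median(f,0),np.percentile(f,[1,99],axis=0).round(4),cv2.minAreaRect((f[:,:2]*1000).astype(np.float32)))
    np.save('q.npy',q)
```

```text
[-0.00542703 -0.09695065  0.1447163 ] [-0.74  0.15  0.79  2.16 -0.49  0.5  -0.91]
wrist pinpoint nest_mouth 0.64 [0.6306 0.0937 0.0963] [165. 183.]
wrist pinpoint nest_floor 0.6 [0.635  0.0967 0.0797] [170. 182.]
wrist pinpoint nest_floor 0.43 [ 0.7724 -0.1087  0.0024] [405. 126.]
wrist pinpoint clamp_hinge 0.75 [0.6719 0.1031 0.1235] [158. 120.]
wrist pinpoint wing_grip 0.62 [6.314e-01 9.550e-02 5.000e-04] [194. 202.]
wrist pinpoint wing_grip 0.59 [0.5605 0.0751 0.0914] [163. 274.]
wrist pinpoint wing_grip 0.42 [0.6339 0.0979 0.0822] [167. 182.]
wrist pinpoint clamp_bar 0.76 [0.6589 0.1049 0.2122] [84. 72.]
wrist pinpoint level 0.69 [0.5562 0.1207 0.0768] [116. 265.]
plate 12954 [-0.00943233 -0.00360805  0.01260065] [[-0.0913 -0.0503  0.0086]
 [ 0.0626  0.0482  0.0146]] ((-14.934562683105469, -0.4945259094238281), (157.1902618408203, 100.87448120117188), 0.2772600054740906)
```

View pics/w2.png

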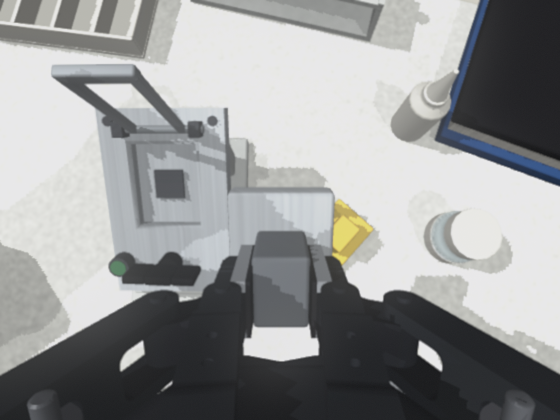

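The picture shows the carrier held square at (280,250). The empty pocket with its pad is at (170,183), the wings at (163,274) nearly across, and the clamp is up. Check the pocket floor extents and aim.

Run:
```python
from h import *
q=np.load('q.npy'); f=q[(abs(q[:,2]-.0005)<.004)&(abs(q[:,0])<.045)&(abs(q[:,1])<.04)]
print(len(f),np.percentile(f,[1,50,99],axis=0).round(4),cv2.minAreaRect((f[:,:2]*1000).astype(np.float32)))
p=q[(abs(q[:,0])<.009)&(abs(q[:,1])<.009)]; print('pad',np.median(p[:,2]))
PSI=.249
for t in [(.001,-.0003,.15),(.001,-.0003,.07),(.001,-.0003,.042)]: print(rel(pl(*t),plateR(PSI)@FL))
```

```text
4465 [[-0.0324 -0.0238 -0.0009]
 [ 0.0027  0.0008  0.0009]
 [ 0.0347  0.0252  0.0044]] ((1.1520919799804688, 0.47287940979003906), (68.26042938232422, 50.68086242675781), 0.4840838611125946)
pad 0.004169903794354203
([0.0059, -0.1038, -0.0045], [-0.0017, 0.0072, -0.0066])
([0.0065, -0.1035, 0.0755], [-0.0017, 0.0072, -0.0066])
([0.0067, -0.1034, 0.1035], [-0.0017, 0.0072, -0.0066])
```

Request:
apply_moves(
  grip=[0.015,0.015,0.015,0.015,0.015,0.015,0.015,0.015,0.015,0.015],
  travel=[
    [0.006,-0.036,-0.004],
    [0.006,-0.072,-0.004],
    [0.006,-0.104,0.0],
    [0.006,-0.104,0.03],
    [0.0065,-0.104,0.06],
    [0.0065,-0.104,0.08],
    [0.0067,-0.104,0.095],
    [0.0067,-0.104,0.103],
    [0.0067,-0.104,0.103],
    [0.0067,-0.104,0.103],
  ],
  dr=[
    [-0.002,0.007,-0.006],
    [-0.002,0.007,-0.006],
    [-0.002,0.007,-0.006],
    [-0.002,0.007,-0.006],
    [-0.002,0.007,-0.006],
    [-0.002,0.007,-0.006],
    [-0.002,0.007,-0.006],
    [-0.002,0.007,-0.006],
    [-0.002,0.007,-0.006],
    [-0.002,0.007,-0.006],
  ],
)

```text
time_s: 8.2
position: [0.6152, 0.0917, 0.1207]
tcp_rot: [-2.993, -0.374, -0.662]
force: [-1.5, -1.0, -1.8]
finger_gap: 0.0209
grip_force: 59.7
```

```bash
cat >> h.py <<'E'
PSI=.249
def st(t=None):
    s=telemetry.sense(); Rp=plateR(PSI); print(s['time_s'],'pl',(inpl(s['position'])*1000).round(1),'F',(Rp.T@s['force']).round(1),'M',(Rp.T@s['moment']).round(2),'gap',s['finger_gap'])
    if t is not None: print(rel(pl(*t),Rp@FL))
E
python3 - <<'E'
from h import *
st((.001,.0002,.03))
E
```

```text
8.2 pl [ 0.7  0.5 42.3] F [-2.3 -0.6 -0.9] M [-0.03  0.61  0.01] gap 0.020940156102878936
([0.0003, 0.0003, 0.0123], [0.0004, 0.0011, -0.0004])
```

Request:
apply_moves(
  grip=[0.015,0.015,0.015,0.015,0.015,0.015],
  travel=[
    [0.0003,0.0003,0.004],
    [0.0003,0.0003,0.008],
    [0.0003,0.0003,0.011],
    [0.0003,0.0003,0.014],
    [0.0003,0.0003,0.016],
    [0.0003,0.0003,0.016],
  ],
  dr=[
    [0,0,0],
    [0,0,0],
    [0,0,0],
    [0,0,0],
    [0,0,0],
    [0,0,0],
  ],
)

```text
time_s: 8.7
position: [0.6225, 0.0927, 0.1092]
tcp_rot: [-2.99, -0.371, -0.667]
force: [-42.2, -15.7, 67.2]
finger_gap: 0.0211
grip_force: 90.6
```

Run:
```python
from h import *
st((.001,.0002,.0206))
```

```text
8.7 pl [ 2.5 -0.3 28.8] F [-12.2  -4.8  79.8] M [0.71 3.12 0.13] gap 0.02114838951710828
([-0.0015, -0.0005, 0.0082], [-0.0013, -0.0029, -0.0023])
```

Request:
apply_moves(
  grip=[0.015,0.015,0.015,0.015],
  travel=[
    [0,0,-0.003],
    [0,0,-0.005],
    [0,0,-0.005],
    [0,0,-0.005],
  ],
  dr=[
    [0,0,0],
    [0,0,0],
    [0,0,0],
    [0,0,0],
  ],
)

```text
time_s: 9.03
position: [0.62, 0.0942, 0.1112]
tcp_rot: [-2.991, -0.377, -0.663]
force: [-0.2, -0.7, -1.9]
finger_gap: 0.0208
grip_force: 63.9
```

Run:
```python
from h import *
st((.001,.0002,.03))
a,d=eyes.read_camera('wrist'); M=T('wrist')
save(a[60:320,140:420].repeat(2,0).repeat(2,1),'w3.png')
m=np.zeros(d.shape,bool); m[60:330,150:400]=1
q=(cloud('wrist',d,m,M)-F)@plateR(PSI); np.save('q3.npy',q)
e=q[abs(q[:,2]-.026)<.006]; e=e[abs(e[:,0])<.05]; print(len(e),np.percentile(e,[1,50,99],axis=0).round(4))
```

```text
9.0333 pl [ 1.6  1.7 31.5] F [-1.1 -0.6 -1.5] M [-0.02  0.6  -0.02] gap 0.02082643854038421
([-0.0006, 0.0015, 0.0015], [-0.001, -0.0002, 0.0014])
7250 [[ 0.0068 -0.0328  0.0203]
 [ 0.0277  0.0034  0.0263]
 [ 0.0497  0.0313  0.0308]]
```

View pics/w3.png

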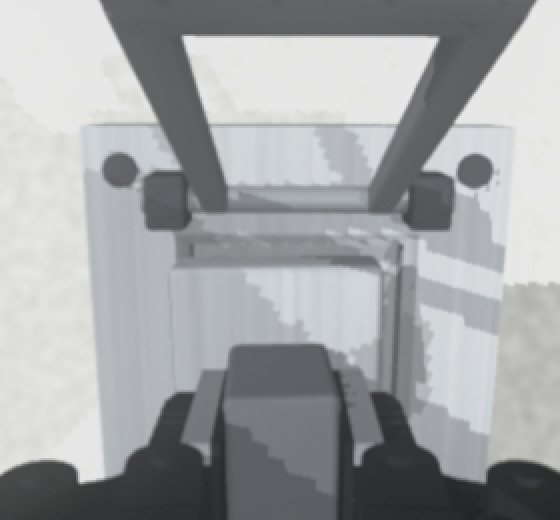

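The crop shows the base lying too far left over the pocket: its left edge is at (172,330), the pocket's left side is hidden, and there is a gap on the right from 383 to 415. Measuring the offset in the plate frame.

Run:
```python
from h import *
q=np.load('q3.npy')*1000
b=q[(q[:,0]>8)&(q[:,0]<36)&(abs(q[:,2]-26)<2.5)]
for x0 in range(8,38,4):
    s=b[(b[:,0]>=x0)&(b[:,0]<x0+4)]
    if len(s)>20: print('base',x0,len(s),np.percentile(s[:,1],[0.5,99.5]).round(1),np.median(s[:,2]).round(1))
print('base xmax',np.percentile(b[abs(b[:,1])<10][:,0],99.5) if len(b) else None)
pf=q[(abs(q[:,2]-12.5)<1.5)]
for x0 in range(-4,30,6):
    s=pf[(pf[:,0]>=x0)&(pf[:,0]<x0+6)]; print('plate',x0,'right max y',np.sort(s[s[:,1]<0][:,1])[-5:].round(1),'left min',np.sort(s[s[:,1]>0][:,1])[:5].round(1),'outer',np.percentile(s[:,1],[.5,99.5]).round(1))
s=pf[(abs(pf[:,1])<15)&(pf[:,0]>20)]; print('top edge x',np.sort(s[:,0])[:8].round(1), 'z',np.median(pf[:,2]))
```

```text
base 8 304 [-20.3  27.4] 26.8
base 12 461 [-20.1  27.6] 26.7
base 16 865 [-19.8  27.2] 26.8
base 20 888 [-19.6  27.6] 26.8
base 24 909 [-20.   27.5] 26.7
base 28 933 [-19.8  27.3] 26.7
base 32 598 [-19.1  26.9] 25.9
base xmax 33.96116831264944
plate -4 right max y [-27.6 -27.6 -27.6 -27.2 -27.1] left min [30.1 30.1 30.1 30.1 30.1] outer [-50.7  49.2]
plate 2 right max y [-27.9 -27.8 -27.6 -27.2 -27.2] left min [29.8 29.8 29.9 30.1 30.1] outer [-50.5  49.1]
plate 8 right max y [-28.1 -28.  -27.9 -27.4 -27.4] left min [30.  30.1 30.1 30.1 30.1] outer [-50.6  49.2]
plate 14 right max y [-27.7 -27.6 -27.6 -27.2 -27.2] left min [29.8 30.  30.1 30.1 30.1] outer [-50.6  49.2]
plate 20 right max y [-28.  -28.  -27.9 -27.8 -27.2] left min [30.2 30.2 30.2 30.2 30.3] outer [-50.7  49.2]
plate 26 right max y [-28.  -28.  -27.6 -27.1 -26.7] left min [28.8 28.9 29.2 29.4 29.5] outer [-50.7  49.2]
top edge x [33.4 33.5 33.6 36.4 36.4 36.4 36.5 36.9] z 12.48105058423636
```

Request:
apply_moves(
  grip=[0.015,0.015,0.015,0.015,0.015,0.015],
  travel=[
    [-0.001,0.004,0],
    [-0.001,0.004,0],
    [-0.001,0.004,0.001],
    [-0.001,0.004,0.002],
    [-0.001,0.004,0.0035],
    [-0.001,0.004,0.0035],
  ],
  dr=[
    [0,0,0.0],
    [0,0,0],
    [0,0,0],
    [0,0,0],
    [0,0,0],
    [0,0,0],
  ],
)

```text
time_s: 9.58
position: [0.6215, 0.0902, 0.1073]
tcp_rot: [-2.992, -0.376, -0.663]
force: [-0.0, 0.3, -2.0]
finger_gap: 0.0207
grip_force: 63.9
```

Run:
```python
from h import *
st((.0007,-.0023,.024))
```

```text
9.5833 pl [ 0.3 -2.5 27.7] F [-0.8  0.3 -1.8] M [0.03 0.6  0.01] gap 0.020663090675099343
([0.0004, -0.0002, 0.0037], [-0.0007, 0.0004, 0.0011])
```

Now free at a depth where it previously jammed. Continuing to the pad.

Request:
apply_moves(
  grip=[0.015,0.015,0.015,0.015],
  travel=[
    [0,0,0.0015],
    [0,0,0.003],
    [0,0,0.004],
    [0,0,0.004],
  ],
  dr=[
    [0,0,0],
    [0,0,0],
    [0,0,0],
    [0,0,0],
  ],
)

```text
time_s: 9.92
position: [0.6231, 0.0906, 0.1037]
tcp_rot: [-2.992, -0.376, -0.663]
force: [-0.1, -1.2, -1.4]
finger_gap: 0.0212
grip_force: 63.9
```

Run:
```python
from h import *
st()
```

```text
9.9167 pl [ 0.3 -2.6 23.8] F [-1.  -1.2 -1.1] M [0.03 0.58 0.03] gap 0.021232522444880695
```

Request:
apply_moves(
  grip=[0.015,0.015,0.015,0.015],
  travel=[
    [0,0,0.001],
    [0,0,0.002],
    [0,0,0.0025],
    [0,0,0.0025],
  ],
  dr=[
    [0,0,0],
    [0,0,0],
    [0,0,0],
    [0,0,0],
  ],
)

```text
time_s: 10.25
position: [0.6242, 0.0908, 0.1017]
tcp_rot: [-2.992, -0.376, -0.663]
force: [-1.7, -0.2, 1.0]
finger_gap: 0.0211
grip_force: 63.9
```

Run:
```python
from h import *
st()
```

```text
10.25 pl [ 0.4 -2.6 21.6] F [-1.1  0.2  1.6] M [ 0.04  0.73 -0.02] gap 0.021078210456355835
```

Request:
apply_moves(
  grip=[0.015,0.015,0.015],
  travel=[
    [0,0,0.001],
    [0,0,0.0015],
    [0,0,0.0015],
  ],
  dr=[
    [0,0,0],
    [0,0,0],
    [0,0,0],
  ],
)

```text
time_s: 10.5
position: [0.6248, 0.091, 0.1003]
tcp_rot: [-2.992, -0.376, -0.663]
force: [-3.0, 0.2, 2.5]
finger_gap: 0.0211
grip_force: 64.0
```

Request:
apply_moves(
  grip=[0.015,0.015,0.015],
  travel=[
    [0,0,0.001],
    [0,0,0.0015],
    [0,0,0.0015],
  ],
  dr=[
    [0,0,0],
    [0,0,0],
    [0,0,0],
  ],
)

```text
time_s: 10.75
position: [0.6251, 0.0913, 0.0993]
tcp_rot: [-2.991, -0.376, -0.663]
force: [-14.0, 0.2, 17.1]
finger_gap: 0.0206
grip_force: 65.3
```

Run:
```python
from h import *
st()
```

```text
10.75 pl [ 0.3 -2.4 19. ] F [-5.   3.6 21.2] M [ 0.27  1.42 -0.07] gap 0.020614943459681376
```

Request:
apply_moves(
  grip=[0.015,0.015,0.015],
  travel=[
    [0,0,0.0004],
    [0,0,0.0006],
    [0,0,0.0006],
  ],
  dr=[
    [0,0,0],
    [0,0,0],
    [0,0,0],
  ],
)

```text
time_s: 11.0
position: [0.6251, 0.0914, 0.099]
tcp_rot: [-2.99, -0.376, -0.663]
force: [-21.7, -0.7, 26.2]
finger_gap: 0.0208
grip_force: 67.3
```

Run:
```python
from h import *
st()
```

```text
11.0 pl [ 0.3 -2.3 18.7] F [-8.1  4.7 32.8] M [ 0.32  1.86 -0.  ] gap 0.020788226559110407
```

Request:
apply_moves(
  grip=[0.015,0.04,0.04,0.04,0.04,0.04,0.04,0.04,0.04,0.04],
  travel=[
    [0,0,-0.0012],
    [0,0,-0.0012],
    [0,0,-0.0012],
    [0,0,-0.0012],
    [0,0,-0.005],
    [0,0,-0.025],
    [0,0,-0.06],
    [0,0,-0.1],
    [0,0,-0.135],
    [0,0,-0.135],
  ],
  dr=[
    [0,0,0],
    [0,0,0],
    [0,0,0],
    [0,0,0],
    [0,0,0],
    [0,0,0],
    [0,0,0],
    [0,0,0],
    [0,0,0],
    [0,0,0],
  ],
)

```text
time_s: 11.83
position: [0.57, 0.0766, 0.2214]
tcp_rot: [-2.993, -0.375, -0.662]
force: [-1.0, 1.0, 1.4]
finger_gap: 0.0403
grip_force: 0.0
```

Run:
```python
from h import *
st()
M=T('wrist'); a,d=eyes.read_camera('wrist'); save(a,'w4.png')
find('wrist',['carrier','clamp_bar','clamp_hinge','wing_grip','level'],M=M)
q=(cloud('wrist',d,d>0,M)-F)@plateR(PSI)*1000; np.save('q4.npy',q)
def med(x0,x1,y0,y1):
    s=q[(q[:,0]>x0)&(q[:,0]<x1)&(q[:,1]>y0)&(q[:,1]<y1)&(q[:,2]<60)]; return len(s),np.percentile(s[:,2],[10,50,90]).round(1) if len(s) else 0
print('base top',med(20,28,-20,15),'L',med(-10,10,13,20),'R',med(-10,10,-22,-15),'lo',med(-28,-20,-15,15),'plate',med(0,20,-48,-35),med(0,20,35,48),'stub',med(-8,8,-6,4))
for k in eyes.silhouettes('wrist','carrier'):
    P=(cloud('wrist',d,k['mask'],M)-F)@plateR(PSI)*1000; print(k['confidence'],len(P),cv2.minAreaRect(P[:,:2].astype(np.float32)))
```

```text
11.8333 pl [  0.2  -3.1 153.7] F [-0.1  1.2  1.6] M [ 0.02  0.46 -0.03] gap 0.04028076785663623
wrist pinpoint carrier 0.93 [0.633  0.0977 0.0845] [276. 189.]
wrist pinpoint carrier 0.77 [ 0.6335 -0.0619  0.0014] [419. 240.]
wrist pinpoint clamp_bar 0.78 [0.6571 0.1029 0.2124] [275.  89.]
wrist pinpoint clamp_hinge 0.78 [0.6658 0.1026 0.1229] [280. 137.]
wrist pinpoint clamp_hinge 0.27 [0.5583 0.0741 0.0894] [281. 281.]
wrist pinpoint wing_grip 0.86 [0.5607 0.0748 0.0882] [281. 278.]
wrist pinpoint level 0.94 [0.5536 0.1199 0.0717] [229. 272.]
wrist pinpoint level 0.46 [0.6703 0.1043 0.1191] [279. 133.]
base top (425, array([13.8, 14.7, 15.6])) L (188, array([13.8, 14.7, 15.4])) R (194, array([13.9, 14.7, 15.7])) lo (145, array([13.9, 14.7, 15.5])) plate (368, array([11.8, 12.7, 13.6])) (368, array([11.8, 12.7, 13.6])) stub (265, array([45.8, 46.7, 47.6]))
0.96 4251 ((0.2011737823486328, -1.692342758178711), (63.654212951660156, 48.03947067260742), 0.3241786062717438)
0.94 2761 ((-65.59278869628906, -152.9469757080078), (52.884552001953125, 67.54927825927734), 44.79070281982422)
0.22 17778 ((6.6693115234375, -1.032806396484375), (144.2913055419922, 201.49319458007812), 89.73904418945312)
```

View pics/w4.png

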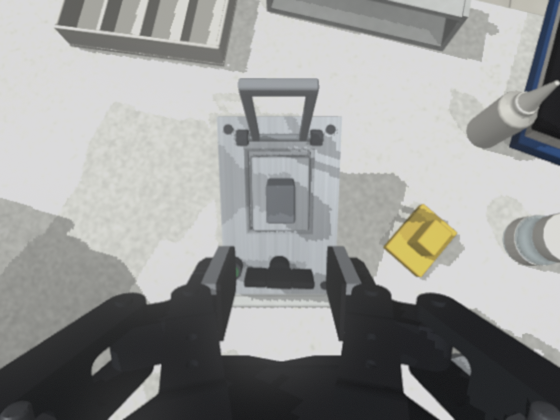

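The carrier base stands 2.0 mm proud of the plate all round (image (280,195)), so it is fully home. The clamp is up at (278,85) and the wings are across at (280,278). Now the clamp angle and the path behind the bar.

Run:
```python
from h import *
q=np.load('q4.npy')
b=inpl([.6571,.1029,.2124])*1000; print('bar',b, 'a',np.arctan2(b[2]-19,46.5-b[0]))
s=q[(q[:,0]>40)&(q[:,0]<100)&(abs(q[:,1])<24)&(q[:,2]>88)&(q[:,2]<125)]; print(len(s),np.percentile(s,[2,50,98],axis=0).round(1))
w=q[(q[:,0]>-85)&(q[:,0]<-50)&(abs(q[:,1])<32)&(q[:,2]>40)&(q[:,2]<58)]; print('wings',len(w),np.median(w,0),cv2.minAreaRect(w[:,:2].astype(np.float32)))
for t in [(.115,-.002,.154),(.115,-.002,.095),(.018,-.002,.095)]: print(pl(*t),rel(pl(*t),plateR(PSI)@FL))
```

```text
bar [ 78.80893303   0.98626255 107.13127163] a 1.9221824421103073
1666 [[ 72.7 -21.2  90.2]
 [ 79.4  -0.7 103.9]
 [ 84.6  19.8 106.2]]
wings 920 [-61.92444563  -0.89501714  49.77956905] ((-63.951019287109375, -0.6943264007568359), (55.97671127319336, 7.776760101318359), 88.15554809570312)
[0.67042788 0.10320768 0.2701725 ] ([0.115, -0.0008, -0.0018], [-0.0001, 0.0011, 0.0007])
[0.69459336 0.10935241 0.21670034] ([0.1151, -0.0008, 0.0572], [-0.0001, 0.0011, 0.0007])
[0.60939277 0.08768786 0.17570637] ([0.0181, -0.0009, 0.0573], [-0.0001, 0.0011, 0.0007])
```

Request:
apply_moves(
  grip=[0.0,0.0,0.0,0.0,0.0,0.0,0.0,0.0],
  travel=[
    [0.035,0,0],
    [0.07,0,0],
    [0.105,0,0],
    [0.118,0,0.02],
    [0.12,0,0.045],
    [0.12,0,0.058],
    [0.12,0,0.058],
    [0.12,0,0.058],
  ],
  dr=[
    [0,0,0],
    [0,0,0],
    [0,0,0],
    [0,0,0],
    [0,0,0],
    [0,0,0],
    [0,0,0],
    [0,0,0],
  ],
)

```text
time_s: 12.85
position: [0.6993, 0.1082, 0.2171]
tcp_rot: [-2.995, -0.373, -0.659]
force: [0.1, -0.3, 0.1]
finger_gap: -0.0002
grip_force: 0.0
```

Run:
```python
from h import *
st((.02,-.002,.095))
```

```text
12.85 pl [119.1  -4.3  93.6] F [ 0.  -0.3  0.1] M [ 0.02  0.44 -0.02] gap -0.00016041858217521
([-0.0991, -0.0022, -0.0011], [0.0013, 0.0032, -0.0008])
```

Request:
apply_moves(
  grip=[0,0,0,0,0,0,0,0,0,0],
  travel=[
    [-0.012,-0.002,-0.001],
    [-0.022,-0.002,-0.001],
    [-0.032,-0.002,-0.002],
    [-0.042,-0.002,-0.002],
    [-0.052,-0.002,-0.003],
    [-0.062,-0.002,-0.003],
    [-0.072,-0.002,-0.003],
    [-0.082,-0.002,-0.002],
    [-0.092,-0.002,0],
    [-0.1,-0.002,0],
  ],
  dr=[
    [0,0,0],
    [0,0,0],
    [0,0,0],
    [0,0,0],
    [0,0,0],
    [0,0,0],
    [0,0,0],
    [0,0,0],
    [0,0,0],
    [0,0,0],
  ],
)

```text
time_s: 13.68
position: [0.61, 0.0894, 0.1757]
tcp_rot: [-2.992, -0.376, -0.662]
force: [1.9, 1.4, 0.7]
finger_gap: 0.0002
grip_force: 0.6
```

Run:
```python
from h import *
st()
M=T('scene'); a,d=eyes.read_camera('scene'); find('scene',['clamp_bar'],M=M)
M=T('top'); a,d=eyes.read_camera('top'); find('top',['clamp_bar'],M=M)
M=T('wrist'); a,d=eyes.read_camera('wrist'); save(a,'w5.png'); find('wrist',['clamp_bar'],M=M)
```

```text
13.6833 pl [18.9 -0.5 94.6] F [ 2.3  0.9 -0.3] M [0.04 0.12 0.02] gap 0.0001821195350208046
scene pinpoint clamp_bar 0.66 [0.5967 0.0831 0.1709] [355. 225.]
scene pinpoint clamp_bar 0.19 [ 0.7749 -0.1078 -0.0016] [238. 324.]
```

View pics/w5.png

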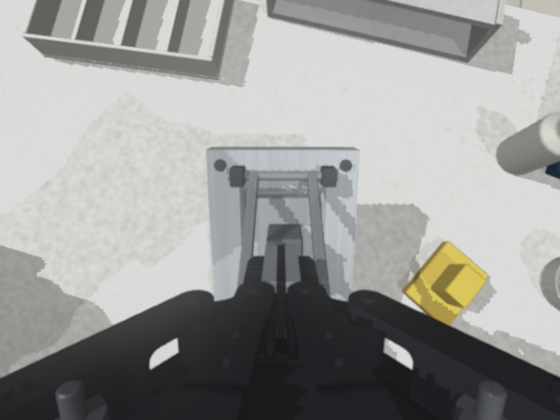

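The clamp is now at about 1.08 rad, leaning over the stub, with the fingers behind the bar at (281,270). Go over it and press down along the arc.

Request:
apply_moves(
  grip=[0,0,0,0,0,0,0,0,0,0],
  travel=[
    [0.002,0.001,-0.025],
    [-0.017,0.001,-0.025],
    [-0.018,0.001,-0.006],
    [-0.025,0.001,0.002],
    [-0.032,0.001,0.008],
    [-0.044,0.001,0.0215],
    [-0.0535,0.001,0.0375],
    [-0.06,0.001,0.0545],
    [-0.061,0.001,0.0635],
    [-0.061,0.001,0.0685],
  ],
  dr=[
    [0,0,0],
    [0,0,0],
    [0,0,0],
    [0,0,0],
    [0,0,0],
    [0,0,0],
    [0,0,0],
    [0,0,0],
    [0,0,0],
    [0,0,0],
  ],
)

```text
time_s: 14.82
position: [0.5857, 0.0818, 0.0873]
tcp_rot: [-2.993, -0.375, -0.66]
force: [-0.7, 0.1, 1.0]
finger_gap: 0.0004
grip_force: 0.5
```

Run:
```python
from h import *
st((-.042,-.0015,.022))
```

```text
14.8167 pl [-41.5  -1.9  25.2] F [-0.2  0.3  1.2] M [0.02 0.58 0.03] gap 0.0004492652950712663
([-0.0005, -0.0004, 0.0032], [-0.0007, 0.002, 0.0004])
```

Request:
apply_moves(
  grip=[0,0,0,0,0],
  travel=[
    [0,0,0.0015],
    [0,0,0.003],
    [0,0,0.004],
    [0,0,0.005],
    [0,0,0.005],
  ],
  dr=[
    [0,0,0],
    [0,0,0],
    [0,0,0],
    [0,0,0],
    [0,0,0],
  ],
)

```text
time_s: 15.23
position: [0.5881, 0.0825, 0.0849]
tcp_rot: [-2.991, -0.376, -0.664]
force: [-8.7, -3.5, 12.8]
finger_gap: -0.0001
grip_force: 7.7
```

Run:
```python
from h import *
st()
```

```text
15.2333 pl [-40.2  -1.7  21.9] F [-3.  -1.3 15.5] M [-0.22  1.04  0.04] gap -0.00013739102800961367
```

The clamp is on its stop: force rises sharply at z = 21.9 mm against 21.7 expected. Retreat and look at the wings.

Request:
apply_moves(
  grip=[0,0,0,0,0,0,0,0],
  travel=[
    [0,0,-0.01],
    [0,0,-0.04],
    [-0.02,0,-0.08],
    [-0.05,0,-0.11],
    [-0.08,0,-0.125],
    [-0.09,0,-0.125],
    [-0.09,0,-0.125],
    [-0.09,0,-0.125],
  ],
  dr=[
    [0,0,0],
    [0,0,0],
    [0,0,0],
    [0,0,0],
    [0,0,0],
    [0,0,0],
    [0,0,0],
    [0,0,0],
  ],
)

```text
time_s: 15.9
position: [0.4823, 0.0594, 0.1553]
tcp_rot: [-2.989, -0.382, -0.646]
force: [-0.2, 1.2, -0.7]
finger_gap: -0.0001
grip_force: 0.0
```

Run:
```python
from h import *
st()
M=T('wrist'); a,d=eyes.read_camera('wrist'); save(a,'w6.png'); find('wrist',['clamp_bar','wing_grip','level'],M=M)
q=(cloud('wrist',d,d>0,M)-F)@plateR(PSI)*1000
w=q[(q[:,0]>-90)&(q[:,0]<-48)&(abs(q[:,1])<36)&(q[:,2]>44)&(q[:,2]<58)]; print('wings',len(w),np.median(w,0),cv2.minAreaRect(w[:,:2].astype(np.float32)))
b=q[(q[:,0]>-50)&(q[:,0]<-33)&(abs(q[:,1])<16)&(q[:,2]>16)&(q[:,2]<35)]; print('bar top',len(b),np.percentile(b,[10,50,90],axis=0))
b=q[(q[:,0]>0)&(q[:,0]<20)&(abs(abs(q[:,1]+1)-18.5)<2)]; print('arm top',len(b),np.percentile(b[:,2],[10,50,90]))
b=q[(abs(q[:,0])<20)&(abs(abs(q[:,1])-42)<5)]; print('plate',np.median(b[:,2]))
PS=PSI
Rt=plateR(PSI)@FL@R.from_euler('z',-np.pi/2).as_matrix(); print(rel(pl(-.066,-.002,.10),Rt))
```

```text
15.9 pl [-108.5    1.9  131.5] F [-0.2  1.2 -0.7] M [-0.01  0.43  0.02] gap -0.00013962408448423726
wrist pinpoint clamp_bar 0.85 [0.5865 0.086  0.0859] [284. 109.]
wrist pinpoint wing_grip 0.77 [0.5607 0.0745 0.0904] [291. 145.]
wrist pinpoint wing_grip 0.36 [0.6372 0.0952 0.0868] [289.  42.]
wrist pinpoint level 0.91 [0.5565 0.1204 0.074 ] [227. 143.]
wings 981 [-63.85835038  -0.38814382  50.35621914] ((-64.1220932006836, -0.45322227478027344), (55.73237991333008, 7.326715469360352), 87.898193359375)
bar top 693 [[-43.21011464 -12.92631121  22.0884466 ]
 [-39.15101293   0.2616727   23.10600325]
 [-35.13072258  12.85166724  23.94670162]]
arm top 392 [21.20245715 22.17165307 23.02763577]
plate 12.629110364389813
([0.0413, 0.0011, 0.0304], [-0.0117, 0.0028, -1.5727])
```

View pics/w6.png

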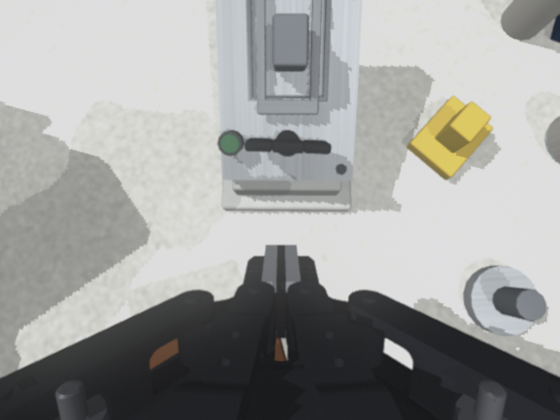

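The clamp lies fully down (bar at (288,108)), with its top 22.5 mm above the floor as specified. The wings are at (288,146), turned about 0.04 rad. Rotate the tool a quarter turn back and go above the knob.

Request:
apply_moves(
  grip=[0.035,0.035,0.035,0.035,0.035,0.035,0.035,0.035,0.035,0.035],
  travel=[
    [0.004,0,0],
    [0.008,0,0],
    [0.012,0,0],
    [0.016,0,0],
    [0.02,0,0],
    [0.024,0,0],
    [0.028,0,0],
    [0.032,0,0],
    [0.036,0,0.005],
    [0.0425,0,0.01],
  ],
  dr=[
    [0,0,-0.12],
    [0,0,-0.24],
    [0,0,-0.36],
    [0,0,-0.48],
    [0,0,-0.6],
    [0,0,-0.72],
    [0,0,-0.84],
    [0,0,-0.96],
    [-0.005,0.001,-1.08],
    [-0.005,0.001,-1.2],
  ],
)

```text
time_s: 16.93
position: [0.5263, 0.0678, 0.1631]
tcp_rot: [2.161, 1.923, 0.561]
force: [0.4, 0.9, 0.5]
finger_gap: 0.035
grip_force: 0.0
```

```bash
cat >> h.py <<'E'
def Rk(a): return plateR(PSI)@FL@R.from_euler('z',-np.pi/2+a).as_matrix()
E
python3 - <<'E'
from h import *
st(); print(telemetry.sense()['joint_pos'].round(2)); print(rel(pl(-.0648,-.0008,.09),Rk(.037)),rel(pl(-.0648,-.0008,.028),Rk(.037)))
E
```

```text
16.9333 pl [-64.8  -0.8 119.7] F [0.8 0.8 0.1] M [-0.    0.41  0.02] gap 0.03499957723814889
[-0.9   0.09  0.7   2.34 -0.25  0.31 -0.11]
([0.0, 0.0002, 0.0297], [-0.0069, 0.0002, -0.3286]) ([0.0001, 0.0006, 0.0917], [-0.0069, 0.0002, -0.3286])
```

Request:
apply_moves(
  grip=[0.035,0.035,0.035,0.035,0.035,0.035],
  travel=[
    [0,0,0.01],
    [0,0,0.02],
    [0,0,0.03],
    [0,0.0003,0.045],
    [0,0.0004,0.055],
    [0,0.0004,0.055],
  ],
  dr=[
    [-0.002,0,-0.12],
    [-0.004,0,-0.24],
    [-0.007,0,-0.328],
    [-0.007,0,-0.328],
    [-0.007,0,-0.328],
    [-0.007,0,-0.328],
  ],
)

```text
time_s: 17.43
position: [0.5486, 0.0729, 0.1115]
tcp_rot: [1.792, 2.203, 0.501]
force: [-0.7, -0.6, 0.1]
finger_gap: 0.035
grip_force: 0.0
```

Run:
```python
from h import *
st(); print(telemetry.sense()['joint_pos'].round(2)); print(rel(pl(-.0648,-.0008,.028),Rk(.037)))
M=T('wrist'); a,d=eyes.read_camera('wrist'); find('wrist',['wing_grip'],M=M)
q=(cloud('wrist',d,d>0,M)-F)@plateR(PSI)*1000
w=q[(q[:,0]>-72)&(q[:,0]<-57)&(abs(q[:,1])<32)&(q[:,2]>46)&(q[:,2]<54)]; print('wings',len(w),np.median(w,0),cv2.minAreaRect(w[:,:2].astype(np.float32)))
```

```text
17.4333 pl [-65.8  -1.3  63.2] F [-0.7 -0.4  0.4] M [-0.05  0.49  0.04] gap 0.034995987430128626
[-0.6   0.24  0.39  2.32 -0.53  0.19  0.48]
([0.0006, 0.0011, 0.0352], [-0.0025, 0.0013, -0.0066])
wrist pinpoint wing_grip 0.62 [0.5593 0.0761 0.0892] [279. 244.]
wings 1530 [-64.00378854   2.43714969  50.42042842] ((-64.16925811767578, -0.3977851867675781), (55.601871490478516, 6.847385406494141), 87.77864074707031)
```

Request:
apply_moves(
  grip=[0.035,0.035,0.035],
  travel=[
    [0.0006,0.0011,0.006],
    [0.0006,0.0011,0.012],
    [0.0006,0.0011,0.012],
  ],
  dr=[
    [-0.002,0.001,-0.006],
    [-0.002,0.001,-0.006],
    [-0.002,0.001,-0.006],
  ],
)

```text
time_s: 17.78
position: [0.5541, 0.0757, 0.1031]
tcp_rot: [1.782, 2.207, 0.507]
force: [-1.0, 0.2, -0.3]
finger_gap: 0.035
grip_force: 0.0
```

Run:
```python
from h import *
st(); print(telemetry.sense()['joint_pos'].round(3)); print(rel(pl(-.0645,-.0008,.028),Rk(.037)))
```

```text
17.7833 pl [-63.9   0.   53.1] F [-0.9  0.4  0.1] M [-0.03  0.47 -0.01] gap 0.03495965375057379
[-0.563  0.262  0.355  2.319 -0.616  0.166  0.561]
([-0.0009, -0.0006, 0.0251], [0.002, -0.0013, 0.0001])
```

Request:
apply_moves(
  grip=[0.035,0.035,0.035,0.035],
  travel=[
    [-0.0009,-0.0006,0.005],
    [-0.0009,-0.0006,0.01],
    [-0.0009,-0.0006,0.012],
    [-0.0009,-0.0006,0.012],
  ],
  dr=[
    [0.002,-0.001,0],
    [0.002,-0.001,0],
    [0.002,-0.001,0],
    [0.002,-0.001,0],
  ],
)

```text
time_s: 18.12
position: [0.5585, 0.0761, 0.0922]
tcp_rot: [1.783, 2.207, 0.504]
force: [-0.3, 1.4, 0.2]
finger_gap: 0.035
grip_force: 0.0
```

Run:
```python
from h import *
st(); print(telemetry.sense()['joint_pos'].round(3)); print(rel(pl(-.0645,-.0008,.028),Rk(.037)))
```

```text
18.1167 pl [-64.6  -0.7  41.4] F [0.1 1.4 0.1] M [ 0.03  0.5  -0.02] gap 0.03499926296779268
[-0.611  0.299  0.416  2.318 -0.855  0.165  0.795]
([-0.0001, 0.0001, 0.0134], [0.0, -0.0005, 0.0])
```

Request:
apply_moves(
  grip=[0.035,0.035,0.035,0.035],
  travel=[
    [0,0,0.004],
    [0,0,0.008],
    [0,0,0.009],
    [0,0,0.009],
  ],
  dr=[
    [0,0,0],
    [0,0,0],
    [0,0,0],
    [0,0,0],
  ],
)

```text
time_s: 18.45
position: [0.562, 0.0771, 0.084]
tcp_rot: [1.783, 2.208, 0.504]
force: [-0.4, 0.6, -0.6]
finger_gap: 0.0351
grip_force: 0.0
```

Run:
```python
from h import *
st(); print(telemetry.sense()['joint_pos'].round(3)); print(rel(pl(-.0645,-.0008,.03),Rk(.037)))
```

```text
18.45 pl [-64.7  -0.6  32.4] F [-0.5  0.7 -0.4] M [ 0.    0.49 -0.02] gap 0.035072843954668316
[-0.62   0.325  0.43   2.315 -1.004  0.164  0.94 ]
([-0.0002, 0.0002, 0.0024], [-0.0001, -0.0008, -0.0])
```

Request:
apply_moves(
  grip=[0.02,0.004,0.004,0.004,0.004,0.004],
  travel=[
    [0,0,0],
    [0,0,0],
    [0,0,0],
    [0,0,0],
    [0,0,0],
    [0,0,0],
  ],
  dr=[
    [0,0,0],
    [0,0,0],
    [0,0,0],
    [0,0,0],
    [0,0,0],
    [0,0,0],
  ],
  newtons=30,
)

```text
time_s: 18.95
position: [0.5616, 0.0768, 0.0839]
tcp_rot: [1.784, 2.208, 0.504]
force: [-7.1, -0.6, 8.8]
finger_gap: 0.0061
grip_force: 33.8
```

Run:
```python
from h import *
st()
```

```text
18.95 pl [-65.2  -0.8  32.5] F [-2.6  1.2 11. ] M [ 0.2   0.96 -0.  ] gap 0.006114892477819121
```

Request:
apply_moves(
  grip=[0.004,0.004,0.004,0.004,0.004,0.004],
  travel=[
    [0,0,0],
    [0,0,0],
    [0,0,0],
    [0,0,0],
    [0,0,0],
    [0,0,0],
  ],
  dr=[
    [0,0,0.08],
    [0,0,0.16],
    [0,0,0.24],
    [0,0,0.32],
    [0,0,0.4],
    [0,0,0.4],
  ],
)

```text
time_s: 19.45
position: [0.5619, 0.0768, 0.0841]
tcp_rot: [2.24, 1.842, 0.583]
force: [-4.5, -1.0, 7.9]
finger_gap: 0.0061
grip_force: 33.6
```

Run:
```python
from h import *
st(); print(telemetry.sense()['joint_pos'].round(3)); print(rel(pl(-.0652,-.0008,.0325),Rk(.037+1.555)))
```

```text
19.45 pl [-64.9  -0.9  32.5] F [-0.9  0.1  9.1] M [ 0.08  0.71 -0.03] gap 0.006076633732476543
[-0.62   0.325  0.431  2.316 -1.009  0.165  0.538]
([-0.0001, -0.0003, 0.0], [-0.0009, -0.0006, 1.1488])
```

Request:
apply_moves(
  grip=[0.004,0.004,0.004,0.004,0.004,0.004,0.004,0.004,0.004,0.004],
  travel=[
    [0,0,0],
    [0,0,0],
    [0,0,0],
    [0,0,0],
    [0,0,0],
    [0,0,0],
    [0,0,0],
    [0,0,0],
    [0,0,0],
    [0,0,0],
  ],
  dr=[
    [0,0,0.12],
    [0,0,0.24],
    [0,0,0.36],
    [0,0,0.48],
    [0,0,0.6],
    [0,0,0.72],
    [0,0,0.84],
    [0,0,0.96],
    [0,0,1.08],
    [0,0,1.15],
  ],
)

```text
time_s: 20.28
position: [0.5624, 0.0761, 0.0843]
tcp_rot: [-2.992, -0.337, -0.663]
force: [-2.0, -3.8, 4.4]
finger_gap: 0.0063
grip_force: 33.2
```

Request:
apply_moves(
  grip=[0.004,0.03,0.03,0.03,0.03,0.03,0.03,0.03,0.03],
  travel=[
    [0,0,0],
    [0,0,0],
    [0,0,0],
    [0,0,0],
    [0,0,-0.01],
    [0,0,-0.04],
    [0,0,-0.075],
    [0,0,-0.1],
    [0,0,-0.1],
  ],
  dr=[
    [0,0,0],
    [0,0,0],
    [0,0,0],
    [0,0,0],
    [0,0,0],
    [0,0,0],
    [0,0,0],
    [0,0,0],
    [0,0,0],
  ],
)

```text
time_s: 21.03
position: [0.5351, 0.072, 0.1553]
tcp_rot: [-2.99, -0.363, -0.678]
force: [-0.8, 0.4, 1.0]
finger_gap: 0.03
grip_force: 0.0
```

Run:
```python
from h import *
st(); print(telemetry.sense()['joint_pos'].round(2))
M=T('wrist'); a,d=eyes.read_camera('wrist'); save(a,'w7.png')
q=(cloud('wrist',d,d>0,M)-F)@plateR(PSI)*1000
w=q[(q[:,0]>-96)&(q[:,0]<-30)&(abs(q[:,1])<32)&(q[:,2]>46)&(q[:,2]<54)]; print('wings',len(w),cv2.minAreaRect(w[:,:2].astype(np.float32)))
b=q[(q[:,0]>0)&(q[:,0]<20)&(abs(abs(q[:,1]+1)-18.5)<2)]; print('arm top',len(b),np.percentile(b[:,2],[10,50,90]))
b=q[(q[:,0]>22)&(q[:,0]<28)&(abs(q[:,1]+1)<10)]; print('base top',np.median(b[:,2]))
```

```text
21.0333 pl [-59.4   1.1 108.5] F [-0.2  0.5  1.2] M [ 0.02  0.41 -0.01] gap 0.02999516485181224
[-1.13  0.17  0.97  2.35 -0.58  0.3  -1.  ]
wings 966 ((-63.987037658691406, -0.5760550498962402), (6.9803547859191895, 55.82065200805664), 88.67106628417969)
arm top 394 [21.21578351 22.13189537 22.99676482]
base top 14.601683285725866
```

View pics/w7.png

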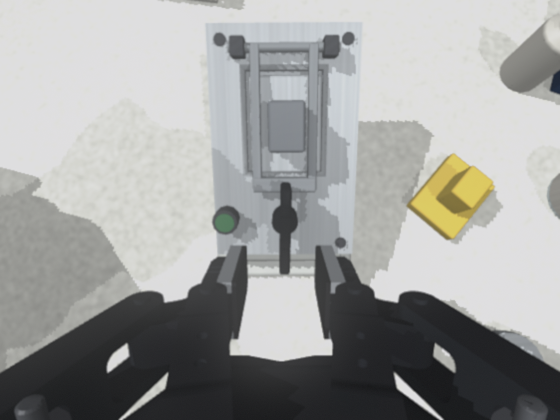

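The wings (285,228) lie along the slope, over the clamp bar (about 1.59 rad). The clamp is down, the carrier is still home, and the gripper is clear.

```bash
python3 -c "
from plant import bot
print(bot.job_done())"
```

```text
the job is handed in; nothing more can be done
None
```

The job is handed in at about 21 s of the 72 s allowed: the grey rectangular carrier is home on the pocket floor, the clamp is folded fully down, and the wing knob is locked at about 1.59 rad. The first insertion attempt caught the pocket edge at about 80 N before I re-aimed. I gave no verdict here because none came back on hand-in.

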